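# Zero the ring gauge, then hold its probe arm back

### The arm

A 6-joint arm with a two-finger parallel gripper is mounted at the origin on the work surface. World frame = base frame: x ahead of the robot, y to its left, z up, the work surface at z = 0. Lengths are in mm, angles in degrees, forces in N, time in s.
With the tool pointing down it reaches from about 325 to 850 mm from the base axis. Payload 4.4 kg.
Tool frame: the origin (TCP) lies midway between the tips of the shut fingers; the grasp point (between the pads) lies 19 mm behind it; z points along the fingers, y is the line along which they close (so a half turn about z gives the same grasp; the last joint's range is limited). The gripper opens to 94 mm and grips with 3 to 60 N. Pads are 16 mm wide; open, the fingers measure 119 mm over their backs; the gripper's body (75 mm by 177 mm) begins 78 mm behind the grasp point.
Start: joints at [64.085, 11.837, 88.321, -0, 79.842, -8.623], TCP at [170.922, 549.011, 205.447] pointing down, gripper open.
Joint ranges: [-156.59, 156.59], [-49.26, 127.26], [12.9, 141.05], [-63.56, 243.56], [4.71, 150.69], [-161.64, 161.64]. Speed limits (degrees/s): [159.86, 159.86, 180, 180, 180, 180].

### API

Orientations are given as a 3x3 rotation matrix whose columns are the frame's x, y, z axes.
In Python, from bench import * gives the robot as it stands.
- The arm moves only by the tool play_rows, never from a script. Its argument "rows" is a list of rows, each a list of 7 numbers: the shift along the world's x, y, z scaled (see below), then the turn, a rotation vector about the world's x, y, z scaled (see below), then the gripper command: -1 is shut, 1 is fully open, values between are in proportion. A call has exactly 5 rows; each row shifts and turns the commanded pose from where the row before left it; what a row does not reach is not made up. The controller multiplies each number of a shift by 0.8 m and each number of a turn by 2 rad. A row lasts 1/12 s, in which the tool goes at most 41.7 mm and 7.16 degrees, less where a joint would pass 70% of its speed; a pose out of reach is approached as far as the arm can. A call with a number of a shift or a turn outside -1 to 1 is refused whole. A call with a gripper value outside its range is refused whole. The fingers move at their own pace and stop on an object; "newtons" is the grip in N (left out, the last holds). Time passes only in rows, so rows that do not move let the fingers close, or fill a call up. It gives the time, the measured TCP pose, the force, the opening and the grip force at its end, in the units of the state.
- state(): the state, without advancing time (a new reading comes with each control period).
- capture(name): name is "scene" or "top"; returns a dict with "image" (480x640x3 uint8, red, green, blue), "camera_matrix" (3x3 intrinsics, pixels), "R" (3x3) and "t" (3): a world point X has camera coordinates R X + t. Camera axes: x right, y down, z forward; pixel columns grow to the right and rows downward; lengths in mm; the calibration is good to about 2 mm. A picture is of the moment at which its call begins. There is no depth.
- job_done(): hands the job in; it is judged then, once.
The state is a dict: "time": time; "joint_positions": joint angles; "qd": joint speeds; "tau": joint torques, N m; "tcp_pos": TCP position; "ee_rot": TCP orientation; "ft_force": force on the tool from outside, world axes, zero at the start; "wrist_torque": the same for the moment, N m; "grip_width": opening from 0.0 (shut) to 1.0 (fully open); "finger_force": force on a finger pad.
Only numpy, scipy, OpenCV 4.12 (cv2) and the standard library are available. Lean on these libraries where they do the work, as an engineer would, in place of code of your own. Each camera call takes 0.05 s, during which the arm holds its last target. There are 200 camera calls.

### The job

Get the bearing-ring gauge ready for a ring change: press its zero plunger fully down to its stop and let it spring back up, then swing the gauge's sprung probe arm away from the ring, all the way back to its stop, and hold it there against its spring. The program finishes while still holding the arm at the stop with the gripper's fingers; do not let go. Leave the ring, the box with the adjusting dial and everything else on the bench where they are and alone.

Things in the scene. Friction and masses are not known exactly. Their poses are not given: they have to be found in the camera images.
- plunger_top (a point): centre of the top of the zero plunger's head: a black mushroom head, 32 mm diameter and 11 mm thick, on a 14 mm steel stem, standing up out of a grey box (80 x 80 x 45 mm high, fixed to the table). Its top is 79 mm above the table when up. It may be on the left or the right of the gauge. Pressed straight down it travels 12 mm against a spring (3 N at the top, 9 N at the bottom)
- plunger (a joint): travel of the zero plunger in m: 0 up, 0.012 fully down at its stop; springs back up when released
- dial_box: a grey box of the same size (80 x 80 x 45 mm, fixed) that carries a low flat dial, 52 mm diameter, top 71 mm above the table, in place of the plunger; origin under the box's centre; not to be touched
- gauge: the ring gauge, fixed to the table: dark stone base 220 (its x) x 300 (its y) x 40 mm high, origin at the centre of its underside, z up. On it a rotary table (90 mm diameter, top at 65 mm) centred at x +56, y +40 mm, and the pivot body at x +20, y -90 mm, which carries the probe arm; a white box beside it reaches 85 mm above the table. A steel stop pin, 12 mm diameter, stands on the base beside the arm's swing, 63 mm from the pivot, with its top 120 mm above the table
- pivot (a point): point on the probe arm's vertical turning axis, above the pivot body (146 mm above the table, 14 mm above the arm's round hub); axes as the gauge's
- post (a point): on the axis of the finger post, 21 mm below the post's top: an upright round steel post 12 mm diameter, 45 mm tall, on top of the free end of the aluminium probe arm, 130 mm from the turning axis (bar 16 mm wide, 12 mm thick; its top is 122 mm above the table, the post's top 167 mm). Below the arm's end hangs the thin probe, beside the ring. At rest the arm points along the gauge's +y from the pivot; this frame turns with the arm, its y pointing from the pivot to the post
- swing (a joint): angle of the probe arm in rad: 0 at rest by the ring, 0.96 at the stop. It grows anticlockwise seen from above, so that the post goes from the gauge's +y direction towards its -x side. A spring pulls it back to 0: about 3 N at the post at rest, 7.5 N at the stop
- ring: loose steel bearing ring, 60 mm outside, 40 mm bore, 22 mm high, lying on the gauge's rotary table; origin at the centre of its underside; stays where it is
- block: loose steel setting block 35 x 30 x 30 mm standing on the stone base; origin under its centre; stays where it is
- pen: loose black pen, 140 mm long along its x, 10 mm thick, lying on the table between robot and gauge; stays
- brush: loose small hand brush lying on the table; stays
- jar: loose closed jar, 50 mm diameter, 70 mm high; stays
- carton: loose cardboard carton 100 x 80 x 50 mm; stays
Not all that is in view belongs to the job. What is shaped like the part that bears plunger_top but blue, green or purple is not meant.

How it is judged:
By the outcome, as a careful person would: the job done as asked, in the order asked, and still so for the second after the job is handed in, while the arm keeps its last pose, push and grip.
It also fails if it takes over 51 s, if anything falls off the work surface, if the arm or the gripper's body presses on something with over 40 N, if the wrist force passes 120 N, or if a joint passes its speed limit or range.

## Working session

There is one attempt and no reset: what is moved stays moved. The work goes in short steps, Python scripts to look and compute and a tool call to move; the robot and the scene stay as the last step left them, time stands still between calls to the robot, and variables do not carry over. Pictures are saved under pics/ and viewed, at most 10 in all, crops included, and the job is handed in when it is done.

Besides the shell and the picture viewer there is one more tool, called after "Call:" by a JSON object that holds its "name" and its "arguments", one argument or row to a line. play_rows: Moves the arm, as the interface text tells. Shifts and turns lie within -1 to 1; 1 stands for 0.8 m of shift or 2 rad of turn. Its arguments: {"type":"object","properties":{"rows":{"type":"array"},"newtons":{"type":"number"}},"required":["rows"]}

```bash
mkdir -p pics
python3 - <<'E'
from bench import *
import cv2,pickle
for n in("scene","top"):
    c=capture(n); cv2.imwrite(f"pics/{n}0.png",c["image"][:,:,::-1]); pickle.dump(c,open(n+".pkl","wb"))
    print(n,c["camera_matrix"].tolist(),c["R"].round(3).tolist(),c["t"].round(1).tolist())
s=state();print(s["time"],s["tcp_pos"],s["ee_rot"],s["grip_width"])
E
```

```text
scene [[562.2121512314392, 0.0, 314.26989049261147], [0.0, 562.2121512314392, 244.96669803506796], [0.0, 0.0, 1.0]] [[-0.793, 0.609, 0.021], [0.33, 0.459, -0.825], [-0.512, -0.647, -0.565]] [427.8, -75.7, 1464.1]
top [[492.9802581488953, 0.0, 318.6525985034678], [0.0, 492.9802581488953, 232.6539270869984], [0.0, 0.0, 1.0]] [[0.024, -0.999, 0.022], [-0.988, -0.027, -0.153], [0.153, -0.018, -0.988]] [-77.4, 538.8, 1032.8]
0.1 [170.60390588 548.35861551 204.40546105] [[-9.54802605e-01  2.97239291e-01 -8.88740157e-04]
 [ 2.97240465e-01  9.54800885e-01 -1.83718799e-03]
 [ 3.02485434e-04 -2.01832141e-03 -9.99997917e-01]] 1.0013836742259354
```

View pics/scene0.png

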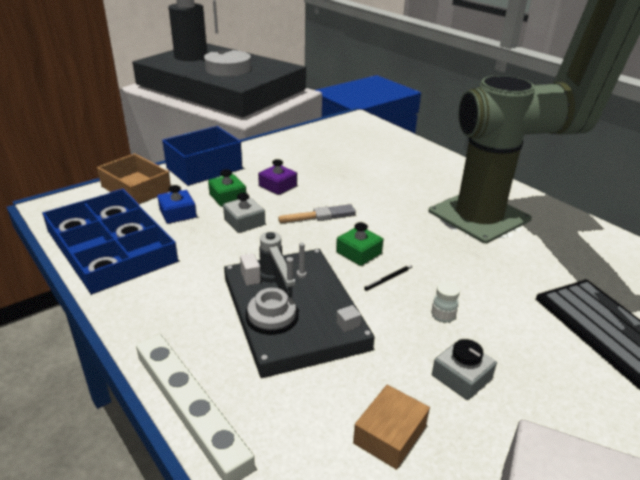

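View pics/top0.png

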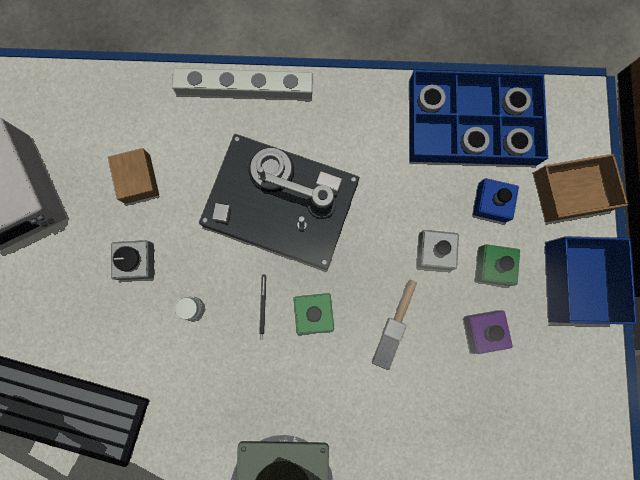

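The top view shows the grey plunger box with its head at about (443,249). The gauge's pivot is at about (321,196), its post near (265,172), its stop pin near (302,222), and the dial box on the left at (130,260). I'll look closer for accurate pixels.

```bash
cat > h.py <<'E'
import numpy as np,pickle,cv2
C={n:pickle.load(open(f"{n}.pkl","rb")) for n in("scene","top")}
def bp(n,uv,z):
    c=C[n]; d=c["R"].T@np.linalg.solve(c["camera_matrix"],[*uv,1]); o=-c["R"].T@c["t"]
    return o+d*(z-o[2])/d[2]
def pr(n,X):
    c=C[n]; p=c["camera_matrix"]@(c["R"]@np.asarray(X,float)+c["t"]); return p[:2]/p[2]
E
python3 - <<'E'
from h import *
a=C["top"]["image"][125:275,195:365,::-1]; b=C["top"]["image"][225:275,415:465,::-1]
a=cv2.resize(a,None,fx=4,fy=4,interpolation=cv2.INTER_CUBIC)
cv2.imwrite("pics/a.png",a)
s=C["scene"]["image"]
p=cv2.resize(b,(300,300),interpolation=cv2.INTER_CUBIC)
q=cv2.resize(s[190:240,220:270,::-1],(300,300),interpolation=cv2.INTER_CUBIC)
r=cv2.resize(s[225:325,240:340,::-1],(500,500),interpolation=cv2.INTER_CUBIC)
o=np.zeros((600,800,3),np.uint8);o[:300,:300]=p;o[300:,:300]=q;o[:500,300:]=r
cv2.imwrite("pics/b.png",o)
E
```

```text
(no output)
```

View pics/a.png

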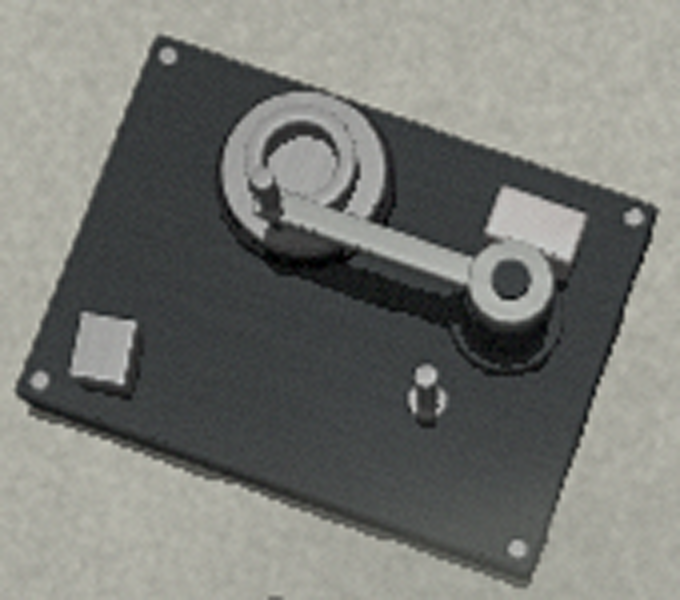

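View pics/b.png

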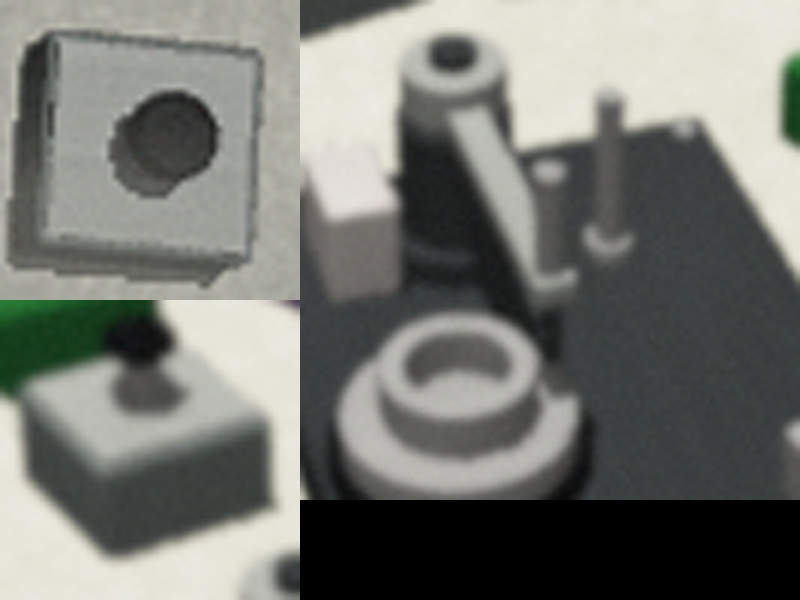

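The crops give these top-view pixels: post top (261,169.5), hub (323.2,194.8), stop pin top (301.8,218.5) and plunger head (444,247.5). In the scene view the post top is at (290,259.4) and the plunger head at (243.2,196.7).

Run:
```python
from h import *
np.set_printoptions(precision=1,suppress=True)
f=lambda u,v:(u/4+195-.375,v/4+125-.375)
cs=[bp("top",f(*p),40) for p in[(168,56),(633,217),(517,548),(39,379)]]
c=np.mean(cs,0); y=(cs[0]-cs[1]+cs[3]-cs[2]); y/=np.linalg.norm(y); x=np.array([y[1],-y[0],0]); print("c",c,"yaw y",np.degrees(np.arctan2(y[1],y[0])))
piv=bp("top",f(513,279),132); print("pivot",piv,c+20*x-90*y)
pt=bp("top",f(264,178),167); print("post",pt,bp("scene",(290,259.4),167),c+20*x+40*y, np.linalg.norm((pt-piv)[:2]))
print("pin",bp("top",f(427,374),120),bp("scene",(302,244.4),120))
print("plung",bp("top",(444-.4,247.5-.4),79),bp("scene",(243.2,197),79),"box",bp("top",(439.5,249),45))
for a in(0,.96):
    r=np.array([-np.sin(a),np.cos(a)]);q=c+20*x-90*y+130*(r[0]*x+r[1]*y);print(a,q)
print(x,y)
```

```text
c [613.7  25.   40. ] yaw y 72.0111776749668
pivot [605.2 -68.3 132. ] [604.9 -66.8  40. ]
post [644.   55.6 167. ] [643.3  58.4 167. ] [645.   56.8  40. ] 129.86670533999367
pin [557.4 -26.1 120. ] [556.5 -22.2 120. ]
plung [ 511.5 -326.7   79. ] [ 515.2 -316.9   79. ] box [ 511.5 -327.    45. ]
0 [645.   56.8  40. ]
0.96 [526.6  37.   40. ]
[ 1.  -0.3  0. ] [0.3 1.  0. ]
```

Call:
{"name": "play_rows", "arguments": {
  "rows": [
    [0.023,-0.033,0,0,0,-0.028,-1],
    [0.023,-0.033,0,0,0,-0.028,-1],
    [0.023,-0.033,0,0,0,-0.028,-1],
    [0.023,-0.033,0,0,0,-0.028,-1],
    [0.023,-0.033,0,0,0,-0.028,-1]
  ],
  "newtons": 20
}}

```text
time: 0.52
tcp_pos: [263.1, 415.5, 204.9]
ee_rot: [[-0.834, 0.551, -0.001], [0.551, 0.834, -0.001], [0.0, -0.001, -1.0]]
ft_force: [-0.4, 1.1, -0.6]
grip_width: 0.681
finger_force: 0.0
```

Call:
{"name": "play_rows", "arguments": {
  "rows": [
    [0.023,-0.033,0,0,0,-0.028,-1],
    [0.023,-0.033,0,0,0,-0.028,-1],
    [0.023,-0.033,0,0,0,-0.028,-1],
    [0.023,-0.033,0,0,0,-0.028,-1],
    [0.023,-0.033,0,0,0,-0.028,-1]
  ]
}}

```text
time: 0.93
tcp_pos: [355.2, 283.5, 205.1]
ee_rot: [[-0.649, 0.761, -0.0], [0.761, 0.649, -0.0], [0.0, -0.001, -1.0]]
ft_force: [-0.1, 0.2, 0.3]
grip_width: 0.326
finger_force: 0.0
```

Call:
{"name": "play_rows", "arguments": {
  "rows": [
    [0.023,-0.033,0,0,0,-0.028,-1],
    [0.023,-0.033,0,0,0,-0.028,-1],
    [0.023,-0.033,0,0,0,-0.028,-1],
    [0.023,-0.033,0,0,0,-0.028,-1],
    [0.023,-0.033,0,0,0,-0.028,-1]
  ]
}}

```text
time: 1.35
tcp_pos: [447.2, 151.5, 205.1]
ee_rot: [[-0.413, 0.911, -0.001], [0.911, 0.413, -0.0], [0.0, -0.001, -1.0]]
ft_force: [0.2, -0.5, 0.4]
grip_width: 0.007
finger_force: 0.0
```

Call:
{"name": "play_rows", "arguments": {
  "rows": [
    [0.0054,-0.0397,0,0,0,0,-1],
    [0.0054,-0.0397,0,0,0,0,-1],
    [0.0054,-0.0397,0,0,0,0,-1],
    [0.0054,-0.0397,0,0,0,0,-1],
    [0.0054,-0.0397,0,0,0,0,-1]
  ]
}}

```text
time: 1.77
tcp_pos: [468.1, -7.3, 205.0]
ee_rot: [[-0.416, 0.909, -0.001], [0.909, 0.416, 0.0], [0.0, -0.001, -1.0]]
ft_force: [0.5, -0.2, 0.6]
grip_width: 0.0
finger_force: 0.0
```

Call:
{"name": "play_rows", "arguments": {
  "rows": [
    [0.0054,-0.0397,0,0,0,0,-1],
    [0.0054,-0.0397,0,0,0,0,-1],
    [0.0054,-0.0397,0,0,0,0,-1],
    [0.0054,-0.0397,0,0,0,0,-1],
    [0.0054,-0.0397,0,0,0,0,-1]
  ]
}}

```text
time: 2.18
tcp_pos: [489.7, -166.0, 205.0]
ee_rot: [[-0.416, 0.909, -0.001], [0.909, 0.416, 0.001], [0.001, -0.0, -1.0]]
ft_force: [0.4, 0.3, -0.7]
grip_width: 0.007
finger_force: 0.0
```

Call:
{"name": "play_rows", "arguments": {
  "rows": [
    [0.0054,-0.0397,0,0,0,0,-1],
    [0.0054,-0.0397,0,0,0,0,-1],
    [0.0054,-0.0397,0,0,0,0,-1],
    [0.0054,-0.0397,0,0,0,0,-1],
    [0.0054,-0.0397,0,0,0,0,-1]
  ]
}}

```text
time: 2.6
tcp_pos: [511.3, -324.7, 204.7]
ee_rot: [[-0.416, 0.909, -0.001], [0.909, 0.416, 0.001], [0.001, -0.0, -1.0]]
ft_force: [0.3, 0.0, 0.8]
grip_width: 0.002
finger_force: 0.0
```

Call:
{"name": "play_rows", "arguments": {
  "rows": [
    [0,0,-0.04,0,0,0,-1],
    [0,0,-0.04,0,0,0,-1],
    [0,0,-0.03,0,0,0,-1],
    [0,0,-0.02,0,0,0,-1],
    [0,0,0,0,0,0,-1]
  ]
}}

```text
time: 3.02
tcp_pos: [508.3, -320.7, 95.8]
ee_rot: [[-0.416, 0.91, -0.008], [0.909, 0.416, 0.007], [0.01, -0.005, -1.0]]
ft_force: [-0.2, 0.5, -0.1]
grip_width: 0.005
finger_force: 0.0
```

Run:
```python
from bench import *
from h import *
o=np.zeros((400,800,3),np.uint8)
for i,(n,(u,v)) in enumerate((("top",(443,250)),("scene",(243,200)))):
    im=capture(n)["image"][v-40:v+40,u-40:u+40,::-1]; o[:,400*i:400*i+400]=cv2.resize(im,(400,400),interpolation=cv2.INTER_CUBIC)
cv2.imwrite("pics/c.png",o); p=state()["tcp_pos"]; print(p,pr("top",p),pr("scene",p))
```

```text
[ 511.21643339 -322.9252913   100.67664284] [444.65668165 245.86975279] [242.8347613  187.65910417]
```

View pics/c.png

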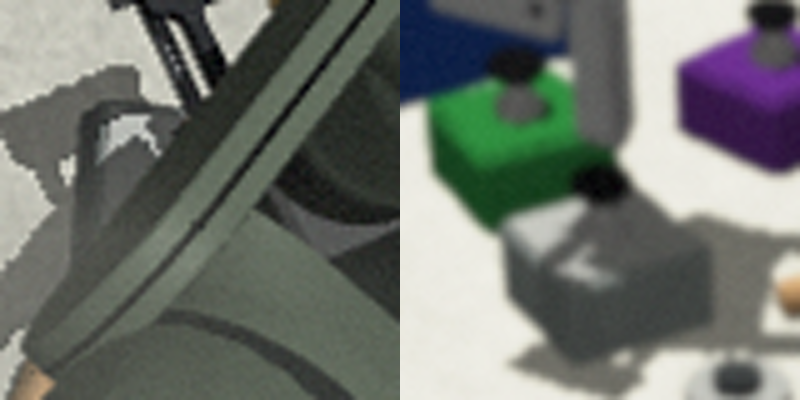

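The fingertips are over the head in the scene view (tip near (244,189), head near (243,197)). The arm hides the head in the top view. I'll press down.

Call:
{"name": "play_rows", "arguments": {
  "rows": [
    [0,0,-0.01,0,0,0,-1],
    [0,0,-0.01,0,0,0,-1],
    [0,0,-0.006,0,0,0,-1],
    [0,0,-0.004,0,0,0,-1],
    [0,0,0,0,0,0,-1]
  ]
}}

```text
time: 3.53
tcp_pos: [511.9, -323.4, 77.6]
ee_rot: [[-0.416, 0.909, 0.0], [0.909, 0.416, -0.0], [-0.0, 0.0, -1.0]]
ft_force: [-0.9, -1.0, 3.6]
grip_width: 0.003
finger_force: 1.8
```

Call:
{"name": "play_rows", "arguments": {
  "rows": [
    [0,0,-0.004,0,0,0,-1],
    [0,0,-0.004,0,0,0,-1],
    [0,0,-0.004,0,0,0,-1],
    [0,0,0,0,0,0,-1],
    [0,0,0,0,0,0,-1]
  ]
}}

```text
time: 3.95
tcp_pos: [512.1, -323.6, 69.1]
ee_rot: [[-0.416, 0.909, 0.001], [0.909, 0.416, -0.0], [-0.001, 0.0, -1.0]]
ft_force: [-2.7, 2.3, 8.0]
grip_width: 0.005
finger_force: 3.9
```

Call:
{"name": "play_rows", "arguments": {
  "rows": [
    [0,0,-0.002,0,0,0,-1],
    [0,0,-0.002,0,0,0,-1],
    [0,0,-0.001,0,0,0,-1],
    [0,0,0,0,0,0,-1],
    [0,0,0,0,0,0,-1]
  ]
}}

```text
time: 4.37
tcp_pos: [512.2, -323.6, 67.2]
ee_rot: [[-0.416, 0.909, 0.001], [0.909, 0.416, -0.001], [-0.001, 0.0, -1.0]]
ft_force: [-5.9, 4.6, 16.6]
grip_width: 0.003
finger_force: 8.3
```

Call:
{"name": "play_rows", "arguments": {
  "rows": [
    [0,0,-0.001,0,0,0,-1],
    [0,0,-0.001,0,0,0,-1],
    [0,0,0,0,0,0,-1],
    [0,0,0,0,0,0,-1],
    [0,0,0,0,0,0,-1]
  ]
}}

```text
time: 4.78
tcp_pos: [512.2, -323.7, 67.0]
ee_rot: [[-0.416, 0.909, 0.001], [0.909, 0.416, -0.001], [-0.001, 0.0, -1.0]]
ft_force: [-7.3, 6.1, 22.9]
grip_width: 0.003
finger_force: 11.7
```

Travel ended at 67 mm while the force kept rising to 23 N, so the plunger is on its stop. Going up.

Call:
{"name": "play_rows", "arguments": {
  "rows": [
    [0,0,0.01,0,0,0,-1],
    [0,0,0.03,0,0,0,-1],
    [0,0,0.045,0,0,0,-1],
    [0,0,0.045,0,0,0,-1],
    [0,0,0.045,0,0,0,-1]
  ]
}}

```text
time: 5.2
tcp_pos: [511.3, -323.1, 203.0]
ee_rot: [[-0.416, 0.909, -0.001], [0.909, 0.416, 0.001], [0.001, -0.0, -1.0]]
ft_force: [0.9, -0.1, -0.7]
grip_width: 0.005
finger_force: 0.0
```

Call:
{"name": "play_rows", "arguments": {
  "rows": [
    [0,0,0.02,0,0,0,-0.4],
    [0,0,0,0,0,0,-0.4],
    [0,0,0,0,0,0,-0.4],
    [0,0,0,0,0,0,-0.4],
    [0,0,0,0,0,0,-0.4]
  ]
}}

```text
time: 5.62
tcp_pos: [510.4, -322.3, 215.1]
ee_rot: [[-0.416, 0.909, -0.004], [0.909, 0.416, 0.003], [0.005, -0.002, -1.0]]
ft_force: [0.4, 0.5, 0.0]
grip_width: 0.291
finger_force: 0.0
```

Run:
```python
from bench import *
from h import *
im=capture("scene")["image"][140:290,200:350,::-1]
cv2.imwrite("pics/d.png",cv2.resize(im,(600,600),interpolation=cv2.INTER_CUBIC)); print(state()["tcp_pos"],state()["grip_width"])
```

```text
[ 510.47488927 -322.35996799  215.23335651] 0.29468199336088324
```

View pics/d.png

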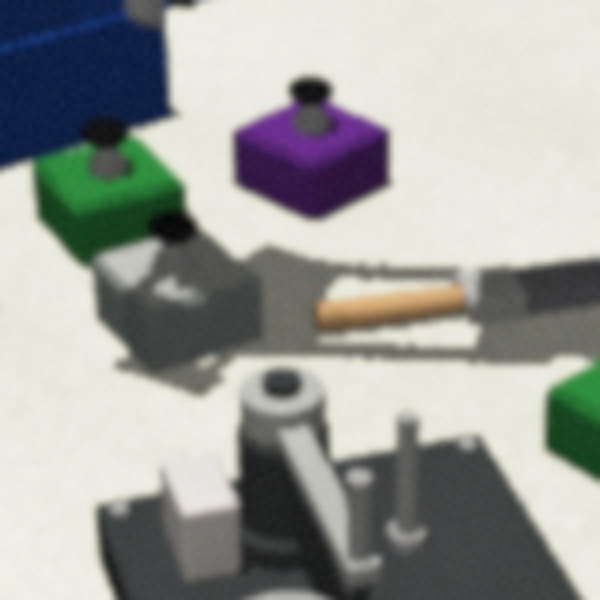

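The plunger head is back up at the same place, crop (172,226), i.e. image (243,196.5). Next is the post.

Call:
{"name": "play_rows", "arguments": {
  "rows": [
    [0.011,0.0318,0,0,0,0,0],
    [0.011,0.0318,0,0,0,0,0],
    [0.011,0.0318,0,0,0,0,0],
    [0.011,0.0318,0,0,0,0,0],
    [0.011,0.0318,0,0,0,0,0]
  ]
}}

```text
time: 6.08
tcp_pos: [555.1, -194.7, 216.2]
ee_rot: [[-0.416, 0.91, -0.003], [0.91, 0.416, 0.002], [0.003, -0.002, -1.0]]
ft_force: [0.9, 0.7, -0.1]
grip_width: 0.497
finger_force: 0.0
```

Call:
{"name": "play_rows", "arguments": {
  "rows": [
    [0.011,0.0318,0,0,0,0,0],
    [0.011,0.0318,0,0,0,0,0],
    [0.011,0.0318,0,0,0,0,0],
    [0.011,0.0318,0,0,0,0,0],
    [0.011,0.0318,0,0,0,0,0]
  ]
}}

```text
time: 6.5
tcp_pos: [599.1, -67.4, 216.2]
ee_rot: [[-0.416, 0.909, -0.003], [0.909, 0.416, 0.001], [0.002, -0.003, -1.0]]
ft_force: [-0.2, -0.2, 0.3]
grip_width: 0.501
finger_force: 0.0
```

Call:
{"name": "play_rows", "arguments": {
  "rows": [
    [0.011,0.0318,0,0,0,0,0],
    [0.011,0.0318,0,0,0,0,0],
    [0.011,0.0318,0,0,0,0,0],
    [0.011,0.0318,0,0,0,0,0],
    [0.011,0.0318,0,0,0,0,0]
  ]
}}

```text
time: 6.92
tcp_pos: [643.0, 59.5, 216.0]
ee_rot: [[-0.416, 0.909, -0.003], [0.909, 0.416, 0.0], [0.002, -0.003, -1.0]]
ft_force: [0.1, -0.2, 0.0]
grip_width: 0.501
finger_force: 0.0
```

Call:
{"name": "play_rows", "arguments": {
  "rows": [
    [0,0,-0.02,0,0,0,0],
    [0,0,-0.015,0,0,0,0],
    [0,0,0,0,0,0,0],
    [0,0,0,0,0,0,0],
    [0,0,0,0,0,0,0]
  ]
}}

```text
time: 7.33
tcp_pos: [643.3, 57.3, 189.7]
ee_rot: [[-0.415, 0.91, -0.001], [0.91, 0.415, -0.0], [0.0, -0.001, -1.0]]
ft_force: [-0.8, -0.6, 0.7]
grip_width: 0.506
finger_force: 0.0
```

Run:
```python
from bench import *
from h import *
im=capture("scene")["image"][190:310,230:350,::-1]
im2=capture("top")["image"][110:230,200:320,::-1]
o=np.hstack([cv2.resize(i,(400,400),interpolation=cv2.INTER_CUBIC) for i in(im,im2)])
cv2.imwrite("pics/e.png",o);p=state()["tcp_pos"]; print(p,pr("scene",p),pr("top",p),state()["grip_width"])
```

```text
[644.10257856  57.3158152  190.98953916] [289.2030279  248.22294258] [258.55095378 165.53919436] 0.503829694899316
```

View pics/e.png

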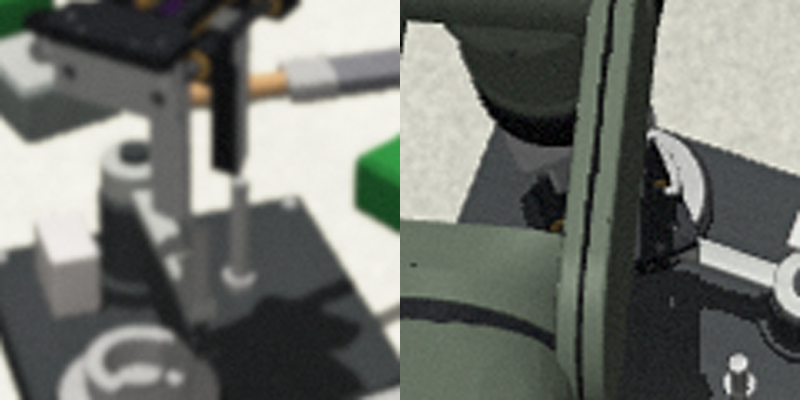

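The fingers straddle the post: crop x of about 190 and 213 for the inner faces, and the post at about 200. Descending with a force check.

Call:
{"name": "play_rows", "arguments": {
  "rows": [
    [0,0,-0.015,0,0,0,0],
    [0,0,-0.01,0,0,0,0],
    [0,0,-0.01,0,0,0,0],
    [0,0,0,0,0,0,0],
    [0,0,0,0,0,0,0]
  ]
}}

```text
time: 7.85
tcp_pos: [642.8, 58.2, 160.8]
ee_rot: [[-0.416, 0.909, -0.003], [0.909, 0.416, 0.0], [0.001, -0.002, -1.0]]
ft_force: [-0.1, 0.2, -0.1]
grip_width: 0.502
finger_force: 0.0
```

Call:
{"name": "play_rows", "arguments": {
  "rows": [
    [0,0,-0.015,0,0,0,0],
    [0,0,-0.015,0,0,0,0],
    [0,0,-0.01,0,0,0,0],
    [0,0,0,0,0,0,0],
    [0,0,0,0,0,0,0]
  ]
}}

```text
time: 8.27
tcp_pos: [642.8, 58.3, 128.8]
ee_rot: [[-0.416, 0.909, -0.003], [0.909, 0.416, 0.0], [0.001, -0.002, -1.0]]
ft_force: [-0.1, 0.2, -0.1]
grip_width: 0.499
finger_force: 0.0
```

Call:
{"name": "play_rows", "arguments": {
  "rows": [
    [0,0,0,0,0,0,-1],
    [0,0,0,0,0,0,-1],
    [0,0,0,0,0,0,-1],
    [0,0,0,0,0,0,-1],
    [0,0,0,0,0,0,-1]
  ],
  "newtons": 20
}}

```text
time: 8.68
tcp_pos: [644.0, 58.2, 130.8]
ee_rot: [[-0.416, 0.909, 0.001], [0.909, 0.416, -0.0], [-0.0, 0.001, -1.0]]
ft_force: [0.3, 0.0, 0.8]
grip_width: 0.181
finger_force: 0.0
```

Call:
{"name": "play_rows", "arguments": {
  "rows": [
    [0,0,0,0,0,0,-1],
    [0,0,0,0,0,0,-1],
    [0,0,0,0,0,0,-1],
    [0,0,0,0,0,0,-1],
    [0,0,0,0,0,0,-1]
  ]
}}

```text
time: 9.1
tcp_pos: [643.4, 57.9, 130.5]
ee_rot: [[-0.416, 0.909, -0.001], [0.909, 0.416, -0.0], [-0.0, -0.001, -1.0]]
ft_force: [-3.2, -2.8, 3.9]
grip_width: 0.126
finger_force: 20.0
```

Run:
```python
import numpy as np
# arc from the start angle, pivot (605,-67.5), radius 130
a=np.linspace(0,1,13)*0.99
th=np.radians(72)+a
p=np.c_[np.cos(th),np.sin(th)]*130
print((np.diff(p,axis=0)/800).round(4).tolist())
```

```text
[[-0.0129, 0.0036], [-0.0132, 0.0025], [-0.0133, 0.0014], [-0.0134, 0.0003], [-0.0134, -0.0008], [-0.0133, -0.0019], [-0.0131, -0.003], [-0.0128, -0.004], [-0.0124, -0.0051], [-0.012, -0.0061], [-0.0114, -0.007], [-0.0108, -0.0079]]
```

Call:
{"name": "play_rows", "arguments": {
  "rows": [
    [-0.0129,0.0036,0,0,0,0,-1],
    [-0.0132,0.0025,0,0,0,0,-1],
    [-0.0133,0.0014,0,0,0,0,-1],
    [-0.0134,0.0003,0,0,0,0,-1],
    [-0.0134,-0.0008,0,0,0,0,-1]
  ]
}}

```text
time: 9.52
tcp_pos: [593.5, 66.0, 130.7]
ee_rot: [[-0.416, 0.909, 0.008], [0.909, 0.416, 0.004], [0.0, 0.009, -1.0]]
ft_force: [6.0, 5.0, -2.2]
grip_width: 0.122
finger_force: 20.0
```

Call:
{"name": "play_rows", "arguments": {
  "rows": [
    [-0.0133,-0.0019,0,0,0,0,-1],
    [-0.0131,-0.003,0,0,0,0,-1],
    [-0.0128,-0.004,0,0,0,0,-1],
    [-0.0124,-0.0051,0,0,0,0,-1],
    [0,0,0,0,0,0,-1]
  ]
}}

```text
time: 9.93
tcp_pos: [549.8, 57.5, 130.7]
ee_rot: [[-0.416, 0.909, 0.004], [0.909, 0.416, 0.009], [0.007, 0.007, -1.0]]
ft_force: [2.8, 12.5, -2.3]
grip_width: 0.125
finger_force: 20.0
```

Call:
{"name": "play_rows", "arguments": {
  "rows": [
    [0,0,0,0,0,0,-1],
    [0,0,0,0,0,0,-1],
    [0,0,0,0,0,0,-1],
    [0,0,0,0,0,0,-1],
    [0,0,0,0,0,0,-1]
  ]
}}

```text
time: 10.35
tcp_pos: [550.9, 58.0, 130.6]
ee_rot: [[-0.416, 0.909, 0.004], [0.909, 0.416, 0.01], [0.007, 0.008, -1.0]]
ft_force: [2.6, 12.9, 0.4]
grip_width: 0.123
finger_force: 20.0
```

Run:
```python
from bench import *
from h import *
im=capture("scene")["image"][190:310,230:350,::-1]
im2=capture("top")["image"][110:230,230:350,::-1]
o=np.hstack([cv2.resize(i,(400,400),interpolation=cv2.INTER_CUBIC) for i in(im,im2)])
cv2.imwrite("pics/f.png",o);s=state();p=s["tcp_pos"]; print(p,s["ft_force"],s["wrist_torque"])
```

```text
[550.96504676  58.00226746 130.64663424] [ 2.62958025 12.4682233   0.80018043] [ 1.99869063 -0.1464681   0.13209617]
```

View pics/f.png

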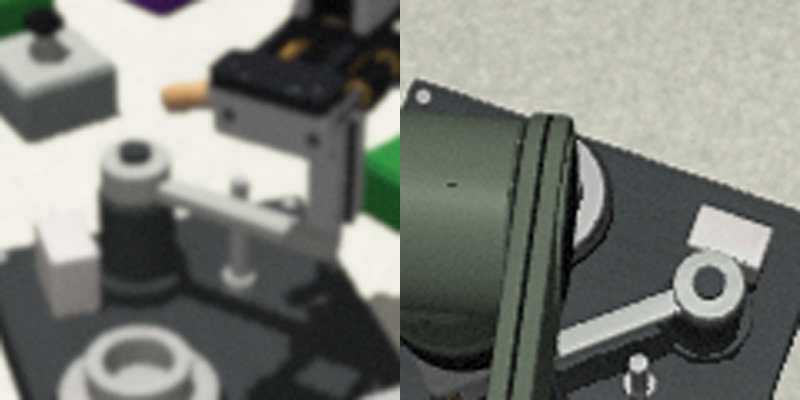

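The bar is now about 42° round, and the pin is still about 14° away in the top view. The outward force with the tool 5 mm outside its command suggests the post has rolled along the pads. I'll ease the grip slightly while still pushing, let the tool re-centre, then regrip.

Call:
{"name": "play_rows", "arguments": {
  "rows": [
    [0,0,0,0,0,0,-0.71],
    [0,0,0,0,0,0,-0.71],
    [0,0,0,0,0,0,-0.71],
    [0,0,0,0,0,0,-0.71],
    [0,0,0,0,0,0,-0.71]
  ]
}}

```text
time: 10.87
tcp_pos: [552.2, 56.1, 131.0]
ee_rot: [[-0.416, 0.909, 0.007], [0.909, 0.416, 0.006], [0.003, 0.009, -1.0]]
ft_force: [4.8, 7.9, -0.6]
grip_width: 0.146
finger_force: 3.4
```

Call:
{"name": "play_rows", "arguments": {
  "rows": [
    [0.0015,-0.003,0,0,0,0,-0.71],
    [0.0015,-0.004,0,0,0,0,-0.71],
    [0,0,0,0,0,0,-0.71],
    [0,0,0,0,0,0,-1],
    [0,0,0,0,0,0,-1]
  ]
}}

```text
time: 11.28
tcp_pos: [555.1, 49.9, 131.3]
ee_rot: [[-0.416, 0.909, 0.008], [0.909, 0.416, 0.005], [0.002, 0.009, -1.0]]
ft_force: [4.2, 6.8, -0.3]
grip_width: 0.123
finger_force: 20.0
```

Call:
{"name": "play_rows", "arguments": {
  "rows": [
    [-0.009,-0.0042,0,0,0,0.031,-1],
    [-0.0087,-0.0047,0,0,0,0.031,-1],
    [-0.0083,-0.0052,0,0,0,0.031,-1],
    [-0.0078,-0.0055,0,0,0,0.031,-1],
    [0,0,0,0,0,0,-1]
  ]
}}

```text
time: 11.7
tcp_pos: [527.5, 34.2, 131.3]
ee_rot: [[-0.628, 0.778, 0.008], [0.779, 0.628, 0.006], [-0.0, 0.01, -1.0]]
ft_force: [5.0, 7.3, -0.5]
grip_width: 0.12
finger_force: 20.0
```

Call:
{"name": "play_rows", "arguments": {
  "rows": [
    [0,0,0,0,0,0,-1],
    [0,0,0,0,0,0,-1],
    [0,0,0,0,0,0,-1],
    [0,0,0,0,0,0,-1],
    [0,0,0,0,0,0,-1]
  ]
}}

```text
time: 12.12
tcp_pos: [527.8, 34.4, 131.3]
ee_rot: [[-0.626, 0.78, 0.007], [0.78, 0.626, 0.006], [0.0, 0.009, -1.0]]
ft_force: [4.0, 7.3, 0.3]
grip_width: 0.121
finger_force: 20.0
```

Call:
{"name": "play_rows", "arguments": {
  "rows": [
    [-0.002,-0.0015,0,0,0,0,-1],
    [-0.002,-0.0015,0,0,0,0,-1],
    [0,0,0,0,0,0,-1],
    [0,0,0,0,0,0,-1],
    [0,0,0,0,0,0,-1]
  ]
}}

```text
time: 12.53
tcp_pos: [527.1, 33.9, 131.4]
ee_rot: [[-0.626, 0.78, 0.013], [0.78, 0.626, 0.009], [-0.001, 0.016, -1.0]]
ft_force: [11.9, 12.3, -3.8]
grip_width: 0.12
finger_force: 20.0
```

The force rose from 7.6 to 17 N with under 1 mm of movement, so the arm is on the stop. One look to confirm.

Run:
```python
from bench import *
from h import *
im=capture("scene")["image"][160:340,220:400,::-1]
im2=capture("top")["image"][110:230,250:370,::-1]
o=np.hstack([cv2.resize(i,(400,400),interpolation=cv2.INTER_CUBIC) for i in(im,im2)])
cv2.imwrite("pics/g.png",o);s=state(); print(s["time"],s["tcp_pos"],s["ft_force"],s["grip_width"])
```

```text
12.6333 [527.13330588  33.88111137 131.44818948] [12.14172027 12.67466497 -5.01259903] 0.1230531620320674
```

View pics/g.png

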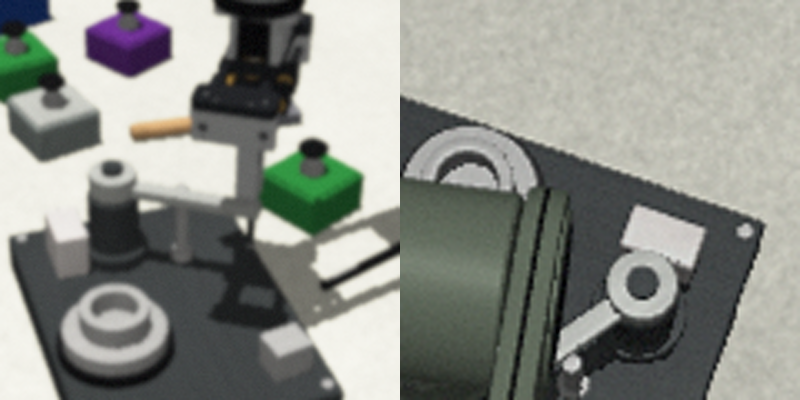

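The arm lies against the stop pin (top crop (572,362)). The fingers hold the post, the plunger is up, and the ring and block are in place. Handing in.

```bash
python3 -c "
from bench import *
print(job_done())"
```

```text
the job is handed in; nothing more can be done
None
```

I pressed the plunger to its stop and it sprang back up. I then swung the probe arm onto its stop pin, where the gripper still holds it, and handed the job in at 12.6 s; no verdict came back.

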